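# Set the row of bangles over onto the shoppers' display rack

## Robot

A 6-joint arm with a two-finger parallel gripper is mounted at the origin on a cart in front of the work surface, level with it; the furniture and walls round the work are solid. World frame = base frame: x ahead of the robot, y to its left, z up, the work surface at z = 0. Lengths are in mm, angles in rad, forces in N, time in s.
With the tool pointing down it reaches from about 350 to 875 mm from the base axis. Payload 4.2 kg.
Tool frame: the origin (TCP) lies between the finger pads; the fingertips stand 17 mm ahead of it and the grasp point (between the pads) lies 2 mm behind it; z points along the fingers, y is the line along which they close (so a half turn about z gives the same grasp; the last joint's range is limited). The gripper opens to 85 mm and grips with 20 to 120 N. Pads are 22 mm wide; open, the fingers measure 114 mm over their backs; the gripper's body (76 mm by 85 mm) begins 54 mm behind the grasp point. The pads swing forward as they close: fully open they stand 13 mm farther back than shut.
Start: joints at [1.515, 0.385, 0.008, 0, -1.194, -0.259], TCP at [193.484, 594.275, 248.312] pointing down, gripper open.
Joint ranges: [-3.14, 3.14], [-1.21, 2.06], [-1.07, 1.41], [-3.16, 2.05], [-2.99, -0.16], [-3.1, 3.1]. Speed limits (rad/s): [2.79, 2.79, 3.14, 3.14, 3.14, 3.14].

## Interface

Orientations are given as a unit quaternion [x, y, z, w].
In Python, from bench import arm gives the robot as it stands.
- The arm moves only by the shell command python3 jog.py 'ROWS' [OPENING]. ROWS is rows parted by semicolons, their numbers by spaces, 1 to 10 of them, each of 6 numbers: dx, dy, dz in mm, then a rotation vector rx, ry, rz in rad; each row is the pose to reach, as a shift and turn from the pose commanded when the command began, along the tool's axes at that moment; what a row does not reach only later rows make up. A row lasts 1/10 s, in which the tool goes at most 50 mm and 0.15 rad, less where a joint would pass 70% of its speed; a pose out of reach is approached as far as the arm can. OPENING is the finger opening in mm, set as the command begins (- or left out keeps the last). The fingers move at their own pace and stop on an object; the grip force is fixed at half the most. Time passes only in rows, so rows that do not move let the fingers close. It prints the time, the measured TCP pose, the force, the opening and the grip force at its end.
- arm.read_state(): the state, without advancing time (a new reading comes with each control period).
- arm.get_image(name): name is "scene" or "top"; returns the picture (384x512x3 uint8, blue, green, red); there is no depth.
- arm.get_calibration(name): a dict with "K" (3x3 intrinsics, pixels), "D" ([k1, k2, p1, p2, k3] as OpenCV has them; the pictures are not rectified), "rvec" (rotation vector, rad) and "tvec" (3), from world to camera coordinates, as OpenCV has them. Camera axes: x right, y down, z forward; pixel columns grow to the right and rows downward; lengths in mm; the calibration is good to about 2 mm. A picture is of the moment at which its call begins. get_calibration takes no time and is no camera call.
- arm.job_done(): hands the job in; it is judged then, once.
The state is a dict: "clock": time; "joints": joint angles; "joint_vel": joint speeds; "joint_efforts": joint torques, N m; "position": TCP position; "ee_rot": TCP orientation; "contact_force": force on the tool from outside, world axes, zero at the start; "wrist_torque": the same for the moment, N m; "gripper_width": finger opening in mm; "grasp_force": force on a finger pad.
Only numpy, scipy, OpenCV 4.12 (cv2) and the standard library are available. Lean on these libraries where they do the work, as an engineer would, in place of code of your own. Each camera call takes 0.05 s, during which the arm holds its last target. There are 200 camera calls.

## Task

Move the four bangles from the pale stock rack onto the dark display rack, one on each steel post, in reverse order: shoppers look from across the table and should see the colours in the order we see them now, so the bangle at our left end goes on the post at our right end, the second from the left on the second from the right, and so on. Each should end up right down over its post, lying flat on the rack; let none fall on the table.

Things in the scene. Friction and masses are not known exactly. Their poses are not given: they have to be found in the camera images.
- bangle_red: red bangle with small brass sections: round-section ring, 55 mm outside, 43 mm inside, 6 mm thick, 20 g. Starts lying flat over a stock rack post, underside at z = 0.022. Origin: centre of its underside; z is the ring's axis; yaw is of no account. Grip it from above across the outside, closing along the rack's x (no room between neighbours).
- bangle_orange: orange bangle with small brass sections: round-section ring, 55 mm outside, 43 mm inside, 6 mm thick, 20 g. Starts lying flat over a stock rack post, underside at z = 0.022. Origin: centre of its underside; z is the ring's axis; yaw is of no account. Grip it from above across the outside, closing along the rack's x (no room between neighbours).
- bangle_cream: cream (off-white) bangle with small brass sections: round-section ring, 55 mm outside, 43 mm inside, 6 mm thick, 20 g. Starts lying flat over a stock rack post, underside at z = 0.022. Origin: centre of its underside; z is the ring's axis; yaw is of no account. Grip it from above across the outside, closing along the rack's x (no room between neighbours).
- bangle_blue: bright blue bangle with small brass sections: round-section ring, 55 mm outside, 43 mm inside, 6 mm thick, 20 g. Starts lying flat over a stock rack post, underside at z = 0.022. Origin: centre of its underside; z is the ring's axis; yaw is of no account. Grip it from above across the outside, closing along the rack's x (no room between neighbours).
- post_red: fixed black post with a red cap on the stock rack; the red bangle starts on it, so it keeps showing that bangle's place in the row. Round, 30 mm diameter up to 12 mm, then tapering to a blunt tip 30 mm high (z = 0.052). Origin: centre of its foot, on the bar's top; axes as the stock rack's.
- post_orange: fixed black post with an orange cap on the stock rack; the orange bangle starts on it, so it keeps showing that bangle's place in the row. Round, 30 mm diameter up to 12 mm, then tapering to a blunt tip 30 mm high (z = 0.052). Origin: centre of its foot, on the bar's top; axes as the stock rack's.
- post_cream: fixed black post with a cream (off-white) cap on the stock rack; the cream (off-white) bangle starts on it, so it keeps showing that bangle's place in the row. Round, 30 mm diameter up to 12 mm, then tapering to a blunt tip 30 mm high (z = 0.052). Origin: centre of its foot, on the bar's top; axes as the stock rack's.
- post_blue: fixed black post with a bright blue cap on the stock rack; the bright blue bangle starts on it, so it keeps showing that bangle's place in the row. Round, 30 mm diameter up to 12 mm, then tapering to a blunt tip 30 mm high (z = 0.052). Origin: centre of its foot, on the bar's top; axes as the stock rack's.
- stock_rack: stock rack, pale plywood: fixed bar 38 mm wide (x), 248 long (y), 22 high, with a 74 x 13 mm foot across each end. Origin: centre of underside, on the table; x away from robot, y along the bar to its left. Its four posts (own entries) stand at y = +93, +31, -31, -93 mm, any colour anywhere. May be nearer or farther than the display rack.
- display_rack: display rack, dark wood: fixed bar 38 mm wide (x), 248 long (y), 22 high, with a 74 x 13 mm foot across each end. Origin: centre of underside, on the table; x away from robot, y along the bar to its left. Four steel posts at x = 0, y = +93, +31, -31, -93 mm: 30 mm diameter for 12 mm, then tapering to a tip 28 mm above the bar. A seated bangle: origin at z = 0.022, 6 mm play.

How it is judged:
By the outcome, as a careful person would: the job done as asked, in the order asked, and still so for the second after the job is handed in, with the robot touching nothing.
It also fails if it takes over 83 s, if anything falls off the work surface, if the arm or the gripper's body presses on something with over 40 N, if the wrist force passes 120 N, or if a joint passes its speed limit or range.

## Working session

There is one attempt and no reset: what is moved stays moved. The work goes in short steps, Python scripts to look and compute and a shell command to move; the robot and the scene stay as the last step left them, time stands still between calls to the robot, and variables do not carry over. Pictures are saved under pics/ and viewed, at most 14 in all, crops included, and the job is handed in when it is done.

```bash
ls; mkdir -p pics; python3 - <<'E'
from bench import arm
import cv2
for n in("scene","top"):
    cv2.imwrite(f"pics/{n}0.png",arm.get_image(n)); c=arm.get_calibration(n); print(n,c)
s=arm.read_state();print(s)
E
```

```text
bench.py
jog.py
pics
scene {'K': array([[386.33839992,   0.        , 250.17094503],
       [  0.        , 386.33839992, 195.36971382],
       [  0.        ,   0.        ,   1.        ]]), 'D': array([-0.0898422,  0.       ,  0.       ,  0.       ,  0.       ]), 'rvec': array([ 0.77771104, -2.2560727 ,  1.47257036]), 'tvec': array([586.90587214,  97.65327526, 803.39671913])}
top {'K': array([[441.7183705 ,   0.        , 258.91227762],
       [  0.        , 441.7183705 , 193.34344151],
       [  0.        ,   0.        ,   1.        ]]), 'D': array([-0.00528806,  0.        ,  0.        ,  0.        ,  0.        ]), 'rvec': array([ 2.21089975, -2.2095878 ,  0.04376368]), 'tvec': array([277.02703359, 509.62056216, 904.84624996])}
{'clock': 0.1, 'joints': array([ 1.51465208e+00,  3.85496558e-01,  6.77248650e-03, -4.31122806e-04,
       -1.19404832e+00, -2.58587042e-01]), 'joint_vel': array([-3.34800428e-04, -2.09828084e-03,  3.80151197e-03,  3.25776778e-03,
        2.17550590e-05,  7.13739158e-04]), 'joint_efforts': array([-7.62512700e-04, -3.93323243e+01,  1.88927972e+01,  4.19790924e+00,
       -2.59833956e-03,  2.21642267e-06]), 'position': array([193.31474238, 593.83108324, 247.32525095]), 'ee_rot': array([ 9.87630594e-01, -1.56795389e-01, -9.95001189e-05,  1.00321914e-03]), 'contact_force': array([-0.44673263,  0.07779672,  0.20474663]), 'wrist_torque': array([0.02968029, 0.02243897, 0.01481524]), 'grasp_force': 0.0, 'gripper_width': 85.43739571206687}
```

View pics/top0.png

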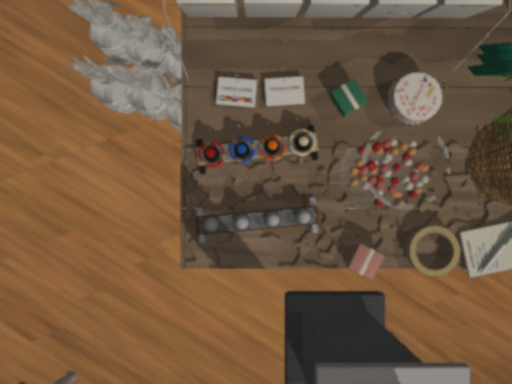

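View pics/scene0.png

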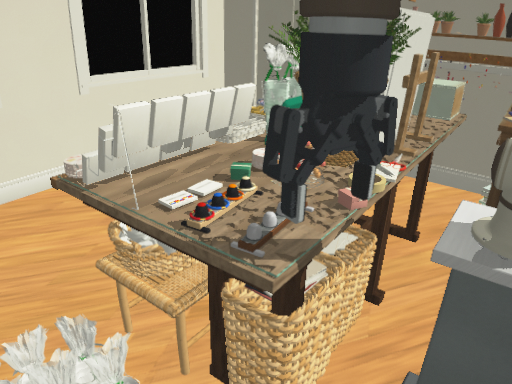

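The top picture shows the stock rack (far) with red (210,153), blue (241,150), orange (272,147) and cream (302,142). The display rack (near) has posts at about (212,224), (242,222), (273,219) and (304,216). The scene picture shows the same rows, with the gripper in front of the display rack.

```bash
cat > h.py <<'E'
import cv2,numpy as np
from bench import arm
def ray(n,uv,z):
    c=arm.get_calibration(n);R=cv2.Rodrigues(c["rvec"])[0]
    p=cv2.undistortPoints(np.array(uv,float).reshape(-1,1,2),c["K"],c["D"]).reshape(-1,2)
    d=np.c_[p,np.ones(len(p))]@R; o=-R.T@c["tvec"]
    return o+d*((z-o[2])/d[:,2])[:,None]
def pix(n,P):
    c=arm.get_calibration(n);return cv2.projectPoints(np.array(P,float).reshape(-1,1,3),c["rvec"],c["tvec"],c["K"],c["D"])[0].reshape(-1,2)
E
python3 - <<'E'
from h import *
t=cv2.imread("pics/top0.png");s=cv2.imread("pics/scene0.png")
a=cv2.resize(t[120:250,185:335],None,fx=5,fy=5,interpolation=cv2.INTER_CUBIC)
cv2.imwrite("pics/topc.png",cv2.resize(a,None,fx=.9,fy=.9))
cv2.imwrite("pics/scc.png",cv2.resize(s[165:260,175:315],None,fx=5,fy=5,interpolation=cv2.INTER_CUBIC))
print(ray("top",[(210,153),(241,150),(272,147),(302,142)],40))
print(ray("top",[(212,224),(242,222),(273,219),(304,216)],45))
print(pix("top",[[193,594,248],[0,0,0]]))
E
```

```text
[[588.74802521 375.08375312  40.        ]
 [594.83853783 313.36868096  40.        ]
 [600.94346078 251.55569288  40.        ]
 [611.07029158 191.62278372  40.        ]]
[[447.76529405 370.09049124  45.        ]
 [451.71298583 310.99371712  45.        ]
 [457.6347904  249.83990307  45.        ]
 [463.56397398 188.58094045  45.        ]]
[[ 48.07089041 400.1476036 ]
 [393.85455523 441.58404996]]
```

View pics/topc.png

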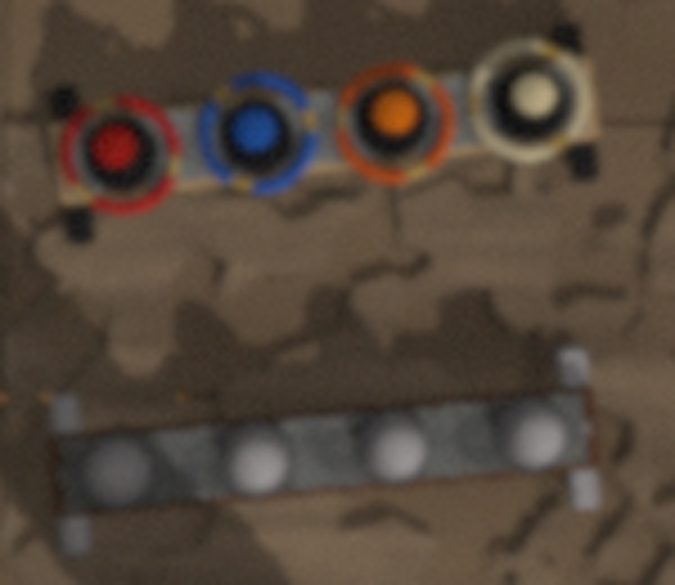

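View pics/scc.png

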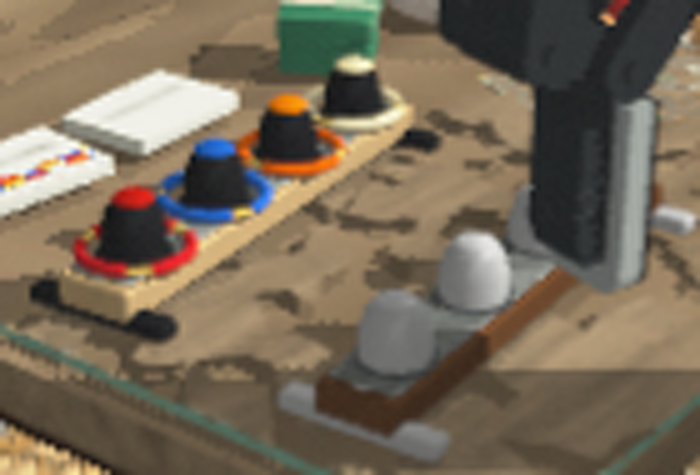

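```bash
python3 - <<'E'
from h import *
c=arm.get_calibration("top");print("cam",-cv2.Rodrigues(c["rvec"])[0].T@c["tvec"])
t=cv2.imread("pics/top0.png");hsv=cv2.cvtColor(t,cv2.COLOR_BGR2HSV)
H,S,V=[hsv[...,i].astype(int) for i in range(3)]
M={"red":((H<6)|(H>172))&(S>140)&(V>90),"blue":(H>100)&(H<125)&(S>110),"orange":(H>=6)&(H<16)&(S>170)&(V>110),"cream":(H>15)&(H<35)&(V>125)&(S<150)}
C={"red":(210,153),"blue":(241,150),"orange":(272,147),"cream":(302,142)}
yy,xx=np.mgrid[:384,:512];caps=[];rc={}
for n,m in M.items():
    u,v=C[n];r=np.hypot(xx-u,yy-v)
    k=m&(r<7);cap=np.array([xx[k].mean(),yy[k].mean()])
    g=(m|((H>15)&(H<35)&(S>110)&(V>110)))&(r>8)&(r<17)
    e=cv2.fitEllipse(np.c_[xx[g],yy[g]].astype(np.float32))
    P=ray("top",[cap],51)[0];B=ray("top",[e[0]],25)[0];caps.append(P[:2])
    print(n,k.sum(),g.sum(),cap.round(1),"cap",P.round(1),"ring",B.round(1),np.round(e[1],1))
caps=np.array(caps);off=np.array([93,31,-31,-93.])
def fit(P):
    c=P.mean(0);d=(off[:,None]*(P-c)).sum(0);d/=np.linalg.norm(d);print("centre",c,"yaw",np.arctan2(-d[0],d[1]),"res",(P-c-off[:,None]*d).round(1).tolist());return c,d
fit(caps)
roi=np.zeros_like(H,bool);roi[190:250,190:325]=1
# grey = low saturation
g=((S<55)&(V>60)&roi).astype(np.uint8);n,l,st,_=cv2.connectedComponentsWithStats(cv2.morphologyEx(g,cv2.MORPH_CLOSE,np.ones((3,3))))
b=1+st[1:,4].argmax();pts=np.argwhere(l==b)[:,::-1].astype(np.float32);r=cv2.minAreaRect(pts);print(st[b],r)
w=ray("top",cv2.boxPoints(r),15);print(w.round(1),w.mean(0),np.linalg.norm(np.diff(w,axis=0),axis=1))
# display rack from the eyed corners in the crop (foot ends), z~10
f=np.array([(65,412),(76,535),(573,366),(585,490)])/4.5+[185,120]
F=ray("top",f,8);print("feet",F.round(1),F.mean(0))
p=np.array([(117,470),(258,461),(394,449),(532,435)])/4.5+[185,120]
fit(ray("top",p,45)[:,:2])
o=cv2.resize(t,None,fx=2,fy=2)
cv2.imwrite("pics/mask.png",cv2.resize((l==b).astype(np.uint8)[190:250,190:325]*255,None,fx=4,fy=4))
E
```

```text
cam [481.40347909 285.35651618 917.61984492]
red 54 148 [210.4 152.6] cap [588.2 373.2  51. ] ring [588.9 374.2  25. ] [24.1 24.9]
blue 106 140 [241.2 148.7] cap [596.  312.6  51. ] ring [598.7 312.3  25. ] [23.7 24.3]
orange 64 107 [272.7 144.8] cap [603.8 250.6  51. ] ring [603.3 250.8  25. ] [23.6 24.5]
cream 50 175 [303.8 140.8] cap [611.7 189.3  51. ] ring [612.1 189.3  25. ] [23.5 26.8]
centre [599.91621767 281.43245965] yaw 0.1272665459179761 res [[0.1, -0.5], [-0.0, 0.5], [-0.1, -0.1], [0.0, 0.1]]
[ 204  196  115   38 1673] ((261.0, 214.5), (37.0, 114.0), 90.0)
[[503.7 389.5  15. ]
 [503.8 156.5  15. ]
 [428.3 156.7  15. ]
 [428.3 389.2  15. ]] [466.03156201 272.98754092  15.        ] [233.07662742  75.55913631 232.48696528]
feet [[471.9 399.6   8. ]
 [415.8 394.3   8. ]
 [493.  167.2   8. ]
 [436.3 161.9   8. ]] [454.25983532 280.73862532   8.        ]
centre [454.01960155 280.80796057] yaw 0.08459317503442229 res [[0.7, -1.4], [-0.6, -1.4], [-0.5, 0.8], [0.4, 2.0]]
```

View pics/mask.png

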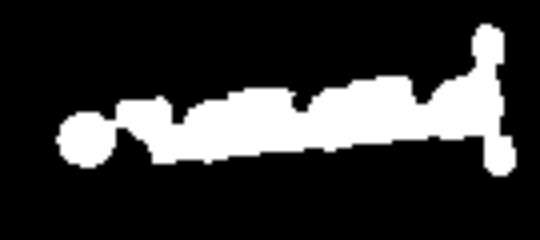

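The display mask is broken by a shadow on its left part. The foot ends and posts I read off the crop agree, though: centre about (454, 281), yaw about 0.087. I'll go to cream first.

```bash
cat >> h.py <<'E'
from scipy.spatial.transform import Rotation as Ro
YAW=0.107
stock={"red":(588.6,373.9),"blue":(597.5,312.4),"orange":(603.5,250.8),"cream":(612,189.3)}
disp={n:(453.6-o*np.sin(.087),280.8+o*np.cos(.087)) for n,o in zip(("cream","orange","blue","red"),(93,31,-31,-93))}
def go(xy,*zs):
    s=arm.read_state();R=Ro.from_quat(s["ee_rot"]);Y=np.array([-np.cos(YAW),-np.sin(YAW),0]);Z=np.array([0,0,-1.])
    T=Ro.from_matrix(np.c_[np.cross(Y,Z),Y,Z])
    for z in zs:
        d=R.inv().apply(np.array([*xy,z])-s["position"]);print(z,d.round(1),(R.inv()*T).as_rotvec().round(4),"dist",np.linalg.norm(d).round())
E
python3 -c "
from h import *
go(stock['cream'],120);print(disp)"
```

```text
120 [523.4 254.7 127.9] [ 0.0017 -0.0013  1.1489] dist 596.0
{'cream': (np.float64(445.51920293443396), np.float64(373.4482634418214)), 'orange': (np.float64(450.9064009781447), np.float64(311.6827544806072)), 'blue': (np.float64(456.29359902185536), np.float64(249.91724551939288)), 'red': (np.float64(461.6807970655661), np.float64(188.1517365581786))}
```

```bash
r="523 255 60 0 0 1.149"; python3 jog.py '523 255 60 0 0 1.149;523 255 60 0 0 1.149;523 255 60 0 0 1.149;523 255 60 0 0 1.149;523 255 60 0 0 1.149;523 255 60 0 0 1.149;523 255 60 0 0 1.149;523 255 60 0 0 1.149;523 255 60 0 0 1.149;523 255 60 0 0 1.149' 85; python3 jog.py '0 0 0 0 0 0;0 0 0 0 0 0'; python3 -c "
from h import *
go(stock['cream'],120,23);print(arm.read_state()['joints'])"
```

```text
clock: 1.1
position: [552.1, 246.9, 196.4]
ee_rot: [0.744, -0.668, -0.0, 0.0]
contact_force: [0.8, 1.8, -0.0]
gripper_width: 84.8
grasp_force: 0.0
clock: 1.3
position: [551.5, 247.2, 196.0]
ee_rot: [0.743, -0.669, -0.0, 0.001]
contact_force: [-1.1, -0.1, -0.7]
gripper_width: 85.1
grasp_force: 0.0
120 [ 63.8 -54.3  76. ] [ 0.0017 -0.0008 -0.0029] dist 113.0
23 [ 63.7 -54.5 173. ] [ 0.0017 -0.0008 -0.0029] dist 192.0
[ 6.88798136e-01  3.91147537e-01 -1.19292546e-01 -3.38570769e-04
 -1.06219270e+00 -5.84567180e-01]
```

```bash
python3 jog.py '64 -54 60 0 0 0;64 -54 90 0 0 0;64 -54 100 0 0 0;64 -54 130 0 0 0;64 -54 130 0 0 0'; python3 -c "
from h import *
cv2.imwrite('pics/s1.png',arm.get_image('scene')[130:270,170:370].repeat(4,0).repeat(4,1))
go(stock['cream'],23)"
```

```text
clock: 1.8
position: [608.1, 190.1, 62.3]
ee_rot: [0.744, -0.668, -0.002, 0.005]
contact_force: [0.4, -0.5, -0.5]
gripper_width: 85.2
grasp_force: 0.0
23 [ 1.9 -2.1 42.3] [ 0.0046 -0.0021  0.0015] dist 42.0
```

View pics/s1.png

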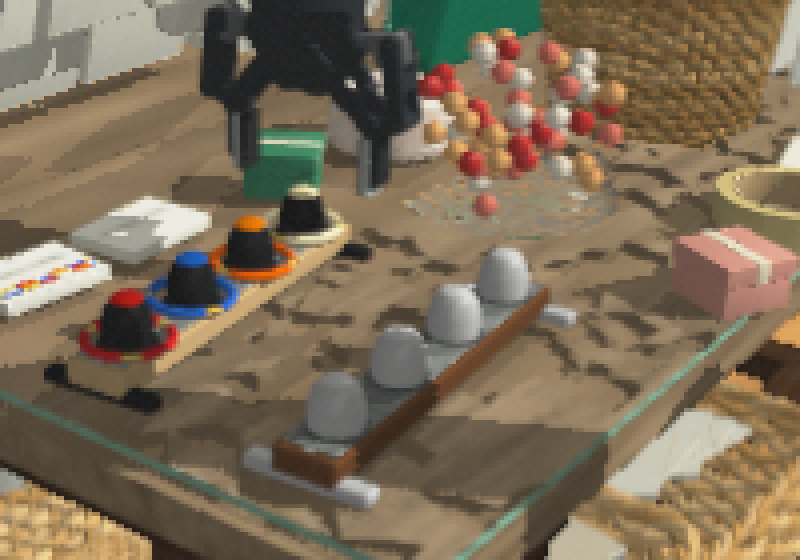

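The fingers straddle the cream post. All four display posts are now clear of the arm, with tips near crop pixels (336,374), (399,325), (455,285) and (503,248).

```bash
python3 jog.py '2 -2 22 0 0 0;2 -2 42 0 0 0;2 -2 42 0 0 0'; python3 jog.py '0 0 0 0 0 0;0 0 0 0 0 0;0 0 0 0 0 0;0 0 0 0 0 0;0 0 0 0 0 0;0 0 0 0 0 0' 40; python3 -c "
from h import *
for n,(x,y) in disp.items(): print(n,((pix('scene',[[x,y,50],[x,y,34],[x,y,22]])-[170,130])*4).round().tolist())
for n,(x,y) in stock.items(): print(n,((pix('scene',[[x,y,52]])-[170,130])*4).round().tolist())
go(stock['cream'],23,100)"
```

```text
clock: 2.15
position: [612.7, 189.8, 24.8]
ee_rot: [0.744, -0.668, -0.0, 0.001]
contact_force: [-0.8, -0.5, -0.3]
gripper_width: 84.9
grasp_force: 0.0
clock: 2.75
position: [615.1, 190.1, 28.0]
ee_rot: [0.744, -0.668, 0.001, -0.002]
contact_force: [-1.9, 1.7, 6.2]
gripper_width: 51.8
grasp_force: 61.4
cream [[335.0, 371.0], [334.0, 400.0], [334.0, 421.0]]
orange [[398.0, 325.0], [397.0, 352.0], [396.0, 372.0]]
blue [[454.0, 283.0], [453.0, 309.0], [451.0, 329.0]]
red [[504.0, 246.0], [502.0, 271.0], [501.0, 290.0]]
red [[123.0, 289.0]]
blue [[187.0, 250.0]]
orange [[248.0, 215.0]]
cream [[300.0, 184.0]]
23 [0.4 3.2 5. ] [-0.0044  0.0016  0.0011] dist 6.0
100 [  0.3   2.9 -72. ] [-0.0044  0.0016  0.0011] dist 72.0
```

```bash
python3 -c "
from h import *
cv2.imwrite('pics/s2.png',cv2.resize(arm.get_image('scene')[130:230,200:320],None,fx=6,fy=6,interpolation=cv2.INTER_CUBIC))
s=arm.read_state();print(s['position'],s['gripper_width'],s['contact_force'],s['wrist_torque'])"
```

```text
[615.15342378 190.0784621   27.95962811] 51.70490824615277 [-1.52098543  0.88778576  5.59734849] [ 0.26742181  0.47192792 -0.00867101]
```

View pics/s2.png

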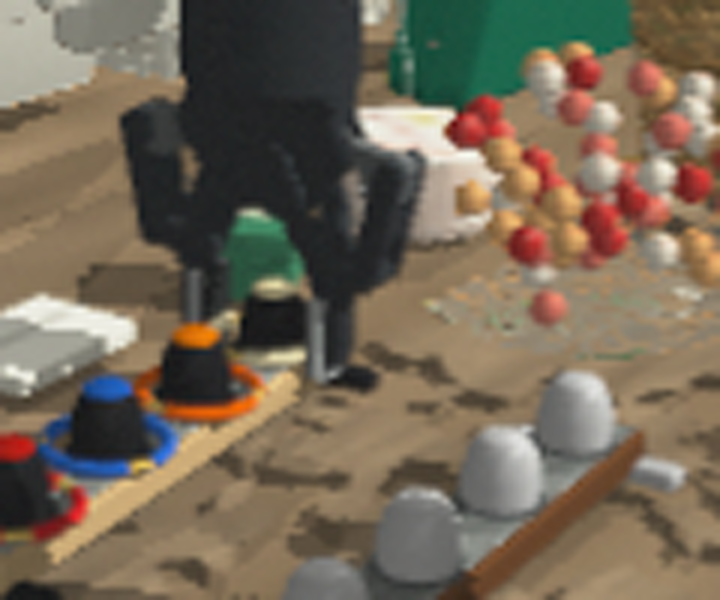

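```bash
python3 jog.py '0 1 -20 0 0 0;0 1 -50 0 0 0;0 1 -77 0 0 0;0 1 -77 0 0 0;0 1 -77 0 0 0'; python3 -c "
from h import *
cv2.imwrite('pics/s3.png',cv2.resize(arm.get_image('scene')[110:230,200:320],None,fx=5,fy=5,interpolation=cv2.INTER_CUBIC))
go(disp['cream'],100,55,30)"
```

```text
clock: 3.3
position: [613.1, 189.2, 103.6]
ee_rot: [0.744, -0.668, 0.0, -0.001]
contact_force: [-0.3, -0.3, -0.8]
gripper_width: 51.9
grasp_force: 62.5
100 [-201.4  146.3    2.4] [-0.      0.0005 -0.0003] dist 249.0
55 [-201.4  146.3   47.4] [-0.      0.0005 -0.0003] dist 253.0
30 [-201.3  146.3   72.4] [-0.      0.0005 -0.0003] dist 259.0
```

View pics/s3.png

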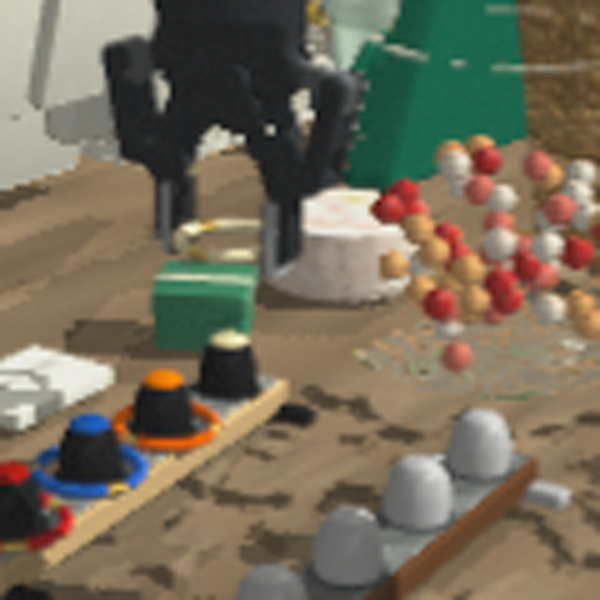

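The cream bangle is held level at about crop (217,235), and its post is empty. Now I'll carry it over.

```bash
python3 jog.py '-201 146 0 0 0 0;-201 146 0 0 0 0;-201 146 0 0 0 0;-201 146 0 0 0 0;-201 146 0 0 0 0;-201 146 0 0 0 0;-201 146 20 0 0 0;-201 146 20 0 0 0'; python3 -c "
from h import *
go(disp['cream'],60,30)"
```

```text
clock: 4.15
position: [444.3, 371.4, 78.9]
ee_rot: [0.744, -0.668, 0.0, 0.004]
contact_force: [0.6, -0.5, -0.9]
gripper_width: 51.5
grasp_force: 62.6
60 [-2.  -1.6 18.8] [ 0.0055 -0.005  -0.0001] dist 19.0
30 [-2.2 -1.7 48.8] [ 0.0055 -0.005  -0.0001] dist 49.0
```

```bash
python3 jog.py '-1 -1 15 0 0 0;-1 -1 30 0 0 0;-1 -1 42 0 0 0;-1 -1 49 0 0 0;-1 -1 49 0 0 0;-1 -1 49 0 0 0';  python3 -c "
from h import *
cv2.imwrite('pics/s4.png',cv2.resize(arm.get_image('scene')[170:270,215:335],None,fx=6,fy=6,interpolation=cv2.INTER_CUBIC))
go(disp['cream'],30)"
```

```text
clock: 4.75
position: [447.4, 374.3, 33.3]
ee_rot: [0.744, -0.668, 0.0, -0.0]
contact_force: [-0.0, -0.2, 0.5]
gripper_width: 51.9
grasp_force: 62.6
30 [0.8 2.1 3.6] [-0.0008  0.0007  0.0001] dist 4.0
```

View pics/s4.png

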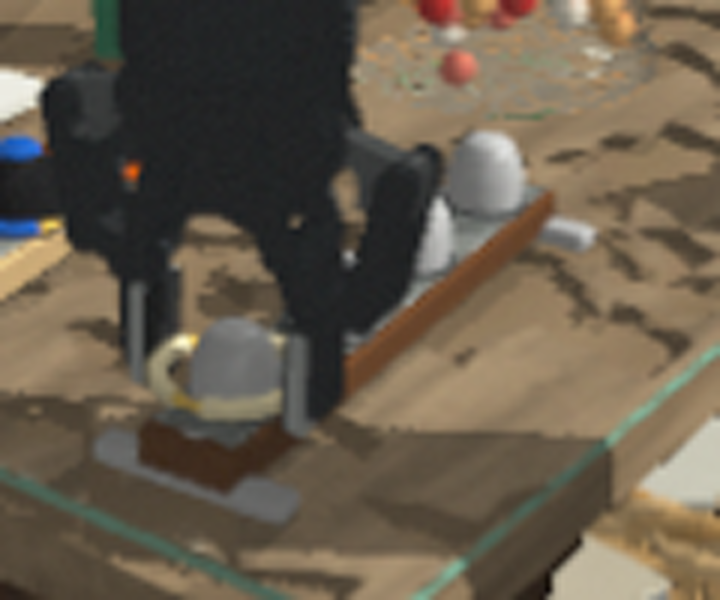

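The ring is around the post and a few mm high. I'll lower it and release.

```bash
python3 jog.py '0 1 4 0 0 0;0 1 4 0 0 0;0 1 4 0 0 0'; python3 jog.py '0 0 0 0 0 0;0 0 0 0 0 0;0 0 0 0 0 0;0 0 0 0 0 0;0 0 0 0 0 0' 85;python3 jog.py '0 0 -35 0 0 0;0 0 -70 0 0 0;0 0 -70 0 0 0'; python3 -c "
from h import *
cv2.imwrite('pics/s5.png',cv2.resize(arm.get_image('scene')[170:270,215:335],None,fx=6,fy=6,interpolation=cv2.INTER_CUBIC))
go(stock['orange'],90,23)"
```

```text
clock: 5.1
position: [446.0, 374.1, 29.2]
ee_rot: [0.744, -0.668, 0.0, -0.0]
contact_force: [0.5, 0.3, 0.1]
gripper_width: 51.8
grasp_force: 62.6
clock: 5.6
position: [446.1, 374.1, 29.1]
ee_rot: [0.744, -0.668, 0.0, -0.0]
contact_force: [1.5, 0.4, 0.5]
gripper_width: 84.9
grasp_force: 0.0
clock: 5.9
position: [448.3, 376.8, 104.2]
ee_rot: [0.744, -0.668, -0.0, -0.005]
contact_force: [-0.2, 0.3, -0.4]
gripper_width: 84.8
grasp_force: 0.0
90 [ 140.8 -142.1   11.7] [-0.0042  0.0045  0.0003] dist 200.0
23 [ 141.1 -141.8   78.7] [-0.0042  0.0045  0.0003] dist 215.0
```

View pics/s5.png

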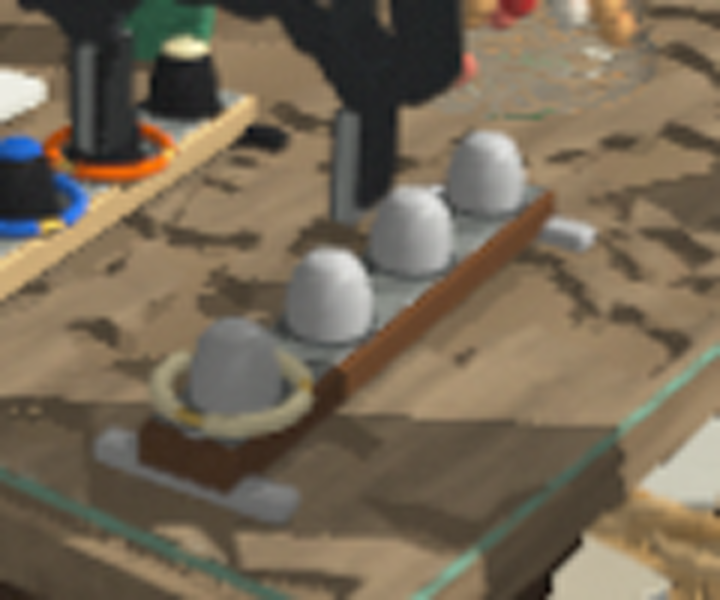

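Cream is seated flat on the left post. Orange is next.

```bash
python3 jog.py '141 -142 0 0 0 0;141 -142 0 0 0 0;141 -142 0 0 0 0;141 -142 0 0 0 0;141 -142 0 0 0 0;141 -142 20 0 0 0;141 -142 30 0 0 0;141 -142 30 0 0 0;141 -142 30 0 0 0'; python3 -c "
from h import *
go(stock['orange'],24)"
```

```text
clock: 6.85
position: [601.8, 249.5, 68.7]
ee_rot: [0.744, -0.668, -0.0, 0.001]
contact_force: [0.6, 0.0, 0.7]
gripper_width: 85.2
grasp_force: 0.0
24 [-1.1 -1.8 44.7] [ 0.0008 -0.0007  0.0012] dist 45.0
```

```bash
python3 jog.py '-1 -2 20 0 0 0;-1 -2 45 0 0 0;-1 -2 45 0 0 0;-1 -2 45 0 0 0'; python3 jog.py '0 0 0 0 0 0;0 0 0 0 0 0;0 0 0 0 0 0;0 0 0 0 0 0;0 0 0 0 0 0;0 0 0 0 0 0' 40; python3 jog.py '0 0 -20 0 0 0;0 0 -50 0 0 0;0 0 -77 0 0 0;0 0 -77 0 0 0;0 0 -77 0 0 0';python3 -c "
from h import *
go(disp['orange'],100)"
```

```text
clock: 7.25
position: [604.4, 250.8, 24.7]
ee_rot: [0.744, -0.668, 0.0, -0.0]
contact_force: [-0.1, 0.4, -0.3]
gripper_width: 85.4
grasp_force: 0.0
clock: 7.85
position: [605.2, 250.9, 26.3]
ee_rot: [0.744, -0.668, 0.001, -0.002]
contact_force: [-0.9, 0.3, 5.4]
gripper_width: 51.5
grasp_force: 61.3
clock: 8.35
position: [604.3, 250.4, 102.0]
ee_rot: [0.744, -0.668, -0.0, -0.001]
contact_force: [0.1, 0.0, -0.4]
gripper_width: 51.6
grasp_force: 62.5
100 [-77.2 146.    1.9] [-0.0015  0.0014 -0.0004] dist 165.0
```

```bash
python3 jog.py '-77 146 0 0 0 0;-77 146 0 0 0 0;-77 146 0 0 0 0;-77 146 0 0 0 0;-77 146 0 0 0 0;-77 146 20 0 0 0;-77 146 20 0 0 0;-77 146 20 0 0 0'; python3 -c "
from h import *
go(disp['orange'],29)"
```

```text
clock: 9.15
position: [451.5, 310.6, 80.4]
ee_rot: [0.744, -0.669, 0.0, 0.001]
contact_force: [0.3, -1.0, -0.5]
gripper_width: 51.4
grasp_force: 62.6
29 [-1.2  0.4 51.4] [ 0.001  -0.0014 -0.0011] dist 51.0
```

```bash
python3 jog.py '-1 0 15 0 0 0;-1 0 30 0 0 0;-1 0 45 0 0 0;-1 0 51 0 0 0;-1 0 51 0 0 0;-1 0 51 0 0 0;-1 0 51 0 0 0'; python3 jog.py '0 0 0 0 0 0;0 0 0 0 0 0;0 0 0 0 0 0;0 0 0 0 0 0;0 0 0 0 0 0' 85;python3 jog.py '0 0 -35 0 0 0;0 0 -70 0 0 0;0 0 -70 0 0 0;0 0 -70 0 0 0'; python3 -c "
from h import *
go(stock['blue'],74)"
```

```text
clock: 9.85
position: [451.3, 312.7, 30.9]
ee_rot: [0.744, -0.668, 0.0, -0.001]
contact_force: [-0.1, 1.1, -0.2]
gripper_width: 51.2
grasp_force: 62.6
clock: 10.35
position: [450.7, 312.3, 30.1]
ee_rot: [0.744, -0.668, -0.0, -0.0]
contact_force: [0.1, 0.6, -0.1]
gripper_width: 84.6
grasp_force: 0.0
clock: 10.75
position: [450.8, 312.5, 100.8]
ee_rot: [0.744, -0.668, -0.0, -0.001]
contact_force: [-0.1, 0.1, 0.3]
gripper_width: 85.2
grasp_force: 0.0
74 [  15.8 -145.8   27. ] [-0.0013  0.0017 -0.0002] dist 149.0
```

```bash
python3 jog.py '16 -146 0 0 0 0;16 -146 0 0 0 0;16 -146 0 0 0 0;16 -146 0 0 0 0;16 -146 27 0 0 0;16 -146 27 0 0 0;16 -146 27 0 0 0;16 -146 27 0 0 0'; python3 -c "
from h import *
cv2.imwrite('pics/s6.png',cv2.resize(arm.get_image('scene')[150:270,195:335],None,fx=5,fy=5,interpolation=cv2.INTER_CUBIC))
go(stock['blue'],24)"
```

```text
clock: 11.55
position: [597.5, 312.3, 73.7]
ee_rot: [0.744, -0.668, 0.0, -0.0]
contact_force: [-1.0, -0.9, -0.4]
gripper_width: 85.0
grasp_force: 0.0
24 [ 0.1  0.2 50.1] [-0.0014  0.0006  0.0008] dist 50.0
```

View pics/s6.png

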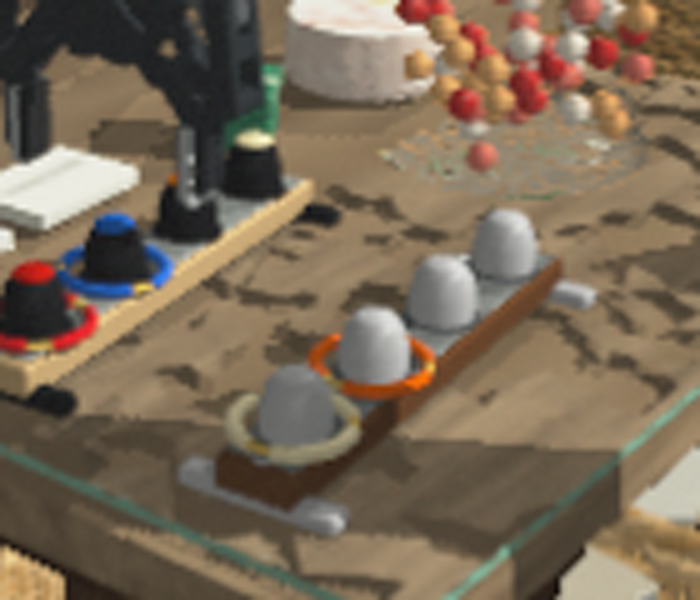

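Cream and orange both lie flat. The blue grasp is next.

```bash
python3 jog.py '0 0 20 0 0 0;0 0 50 0 0 0;0 0 50 0 0 0;0 0 50 0 0 0'; python3 jog.py '0 0 0 0 0 0;0 0 0 0 0 0;0 0 0 0 0 0;0 0 0 0 0 0;0 0 0 0 0 0;0 0 0 0 0 0' 40; python3 jog.py '0 0 -20 0 0 0;0 0 -50 0 0 0;0 0 -77 0 0 0;0 0 -77 0 0 0;0 0 -77 0 0 0';python3 -c "
from h import *
go(disp['blue'],100)"
```

```text
clock: 12.0
position: [597.8, 312.2, 23.9]
ee_rot: [0.744, -0.668, 0.0, -0.0]
contact_force: [0.3, 1.1, 0.5]
gripper_width: 85.0
grasp_force: 0.0
clock: 12.6
position: [598.6, 312.7, 25.4]
ee_rot: [0.744, -0.668, 0.001, -0.002]
contact_force: [-1.4, -0.1, 5.6]
gripper_width: 51.7
grasp_force: 61.6
clock: 13.1
position: [597.7, 312.1, 101.1]
ee_rot: [0.744, -0.668, -0.0, -0.001]
contact_force: [-1.1, 0.0, -1.0]
gripper_width: 52.1
grasp_force: 62.4
100 [ 46.8 147.2   0.8] [-0.0015  0.0015 -0.0003] dist 154.0
```

```bash
python3 jog.py '47 147 0 0 0 0;47 147 0 0 0 0;47 147 0 0 0 0;47 147 0 0 0 0;47 147 20 0 0 0;47 147 20 0 0 0;47 147 20 0 0 0'; python3 -c "
from h import *
go(disp['blue'],28)"
```

```text
clock: 13.8
position: [456.5, 249.4, 79.5]
ee_rot: [0.744, -0.668, 0.0, 0.001]
contact_force: [0.3, -0.0, 0.8]
gripper_width: 51.8
grasp_force: 62.6
28 [-0.6  0.1 51.5] [ 0.0013 -0.0013  0.    ] dist 51.0
```

```bash
python3 jog.py '0 0 15 0 0 0;0 0 30 0 0 0;0 0 45 0 0 0;0 0 51 0 0 0;0 0 51 0 0 0;0 0 51 0 0 0;0 0 51 0 0 0'; python3 jog.py '0 0 0 0 0 0;0 0 0 0 0 0;0 0 0 0 0 0;0 0 0 0 0 0;0 0 0 0 0 0' 85;python3 jog.py '0 0 -35 0 0 0;0 0 -70 0 0 0;0 0 -70 0 0 0;0 0 -70 0 0 0'; python3 -c "
from h import *
go(stock['red'],74)"
```

```text
clock: 14.5
position: [457.0, 250.0, 29.8]
ee_rot: [0.744, -0.668, 0.0, -0.001]
contact_force: [0.1, -0.4, 0.3]
gripper_width: 51.8
grasp_force: 62.6
clock: 15.0
position: [456.4, 249.5, 29.1]
ee_rot: [0.744, -0.668, 0.0, -0.0]
contact_force: [-0.2, -1.0, -0.3]
gripper_width: 85.0
grasp_force: 0.0
clock: 15.4
position: [456.6, 249.8, 99.8]
ee_rot: [0.744, -0.668, -0.0, -0.001]
contact_force: [0.2, -1.1, -0.0]
gripper_width: 84.8
grasp_force: 0.0
74 [-109.3 -144.4   26.2] [-0.0015  0.0016 -0.0002] dist 183.0
```

```bash
python3 jog.py '-109 -144 0 0 0 0;-109 -144 0 0 0 0;-109 -144 0 0 0 0;-109 -144 0 0 0 0;-109 -144 0 0 0 0;-109 -144 26 0 0 0;-109 -144 26 0 0 0;-109 -144 26 0 0 0'; python3 -c "
from h import *
go(stock['red'],24)"
```

```text
clock: 16.2
position: [586.9, 372.1, 71.6]
ee_rot: [0.744, -0.668, -0.0, 0.002]
contact_force: [0.3, -0.3, -0.6]
gripper_width: 85.1
grasp_force: 0.0
24 [-1.7 -2.  47.6] [ 0.003  -0.0026  0.    ] dist 48.0
```

```bash
python3 jog.py '-1 -1 20 0 0 0;-1 -1 49 0 0 0;-1 -1 49 0 0 0;-1 -1 49 0 0 0'; python3 jog.py '0 0 0 0 0 0;0 0 0 0 0 0;0 0 0 0 0 0;0 0 0 0 0 0;0 0 0 0 0 0;0 0 0 0 0 0' 40; python3 jog.py '0 0 -20 0 0 0;0 0 -50 0 0 0;0 0 -77 0 0 0;0 0 -77 0 0 0;0 0 -77 0 0 0';python3 -c "
from h import *
go(disp['red'],100)"
```

```text
clock: 16.6
position: [589.0, 374.3, 24.9]
ee_rot: [0.744, -0.668, 0.0, -0.0]
contact_force: [-0.3, 0.1, 0.8]
gripper_width: 85.4
grasp_force: 0.0
clock: 17.2
position: [589.8, 375.1, 26.5]
ee_rot: [0.744, -0.668, 0.0, -0.002]
contact_force: [-0.6, 0.3, 5.9]
gripper_width: 51.5
grasp_force: 61.6
clock: 17.7
position: [588.9, 374.6, 102.1]
ee_rot: [0.744, -0.668, -0.0, -0.001]
contact_force: [0.2, 0.1, -1.3]
gripper_width: 52.0
grasp_force: 62.5
100 [171.8 146.4   1.6] [-0.0012  0.0016 -0.0004] dist 226.0
```

```bash
python3 jog.py '172 146 0 0 0 0;172 146 0 0 0 0;172 146 0 0 0 0;172 146 0 0 0 0;172 146 0 0 0 0;172 146 0 0 0 0;172 146 20 0 0 0;172 146 20 0 0 0;172 146 20 0 0 0'; python3 -c "
from h import *
go(disp['red'],29)"
```

```text
clock: 18.6
position: [462.1, 187.9, 80.4]
ee_rot: [0.744, -0.668, -0.0, 0.001]
contact_force: [0.9, 0.2, -0.8]
gripper_width: 51.5
grasp_force: 62.6
29 [-0.4  0.3 51.4] [ 0.0014 -0.0011  0.0004] dist 51.0
```

```bash
python3 jog.py '0 0 15 0 0 0;0 0 30 0 0 0;0 0 45 0 0 0;0 0 51 0 0 0;0 0 51 0 0 0;0 0 51 0 0 0;0 0 51 0 0 0'; python3 jog.py '0 0 0 0 0 0;0 0 0 0 0 0;0 0 0 0 0 0;0 0 0 0 0 0;0 0 0 0 0 0' 85;python3 jog.py '0 0 -35 0 0 0;0 0 -70 0 0 0;0 0 -100 0 0 0;0 0 -140 0 0 0;0 0 -140 0 0 0;0 0 -140 0 0 0'; python3 -c "
from h import *
cv2.imwrite('pics/s7.png',cv2.resize(arm.get_image('scene')[150:270,195:335],None,fx=5,fy=5,interpolation=cv2.INTER_CUBIC))"
```

```text
clock: 19.3
position: [462.6, 188.2, 30.8]
ee_rot: [0.744, -0.668, 0.0, -0.001]
contact_force: [-0.7, -0.9, 0.2]
gripper_width: 51.2
grasp_force: 62.6
clock: 19.8
position: [462.1, 187.8, 30.1]
ee_rot: [0.744, -0.668, 0.0, -0.0]
contact_force: [-0.9, 0.3, 0.4]
gripper_width: 84.8
grasp_force: 0.0
clock: 20.4
position: [462.1, 187.9, 170.9]
ee_rot: [0.744, -0.668, -0.0, -0.001]
contact_force: [-0.1, -0.6, -0.7]
gripper_width: 85.0
grasp_force: 0.0
```

View pics/s7.png

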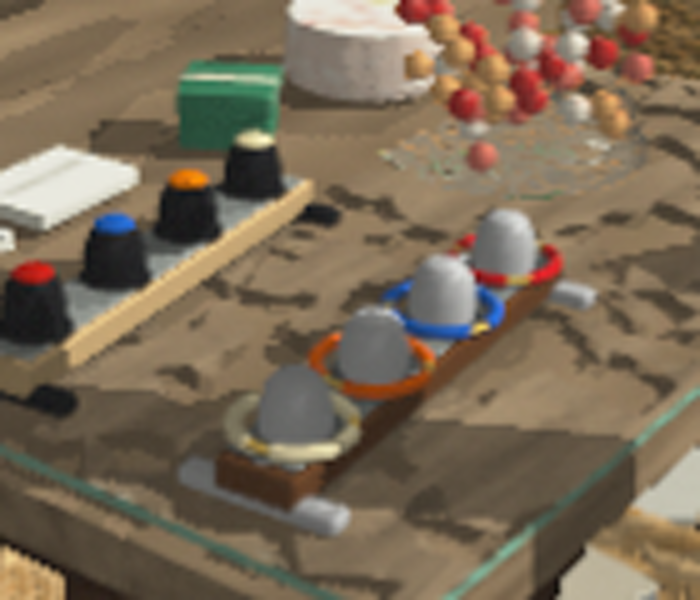

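All four bangles lie flat on the display posts in the order cream, orange, blue, red from our left, and the gripper is clear of them.

```bash
python3 -c "
from bench import arm
print(arm.job_done())"
```

```text
the job is handed in; nothing more can be done
None
```

The four bangles sit flat on the display rack in reverse order (cream, orange, blue, red from our left), none fell, and the job was handed in at about 20 s on the robot clock.

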